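# Leak check: hold a capped bottle on its side over the weighing boat

### The job

Draw the one capped roll-on bottle out of the slanted rack, turn it to lie level on its side and hold it still, centred over the empty white weighing boat and at least 100 mm above the worktop, for a leak check. Finish while still holding it there in the gripper; leave the two open bottles in the rack, and do not shift the boat or the other things on the bench.

Things in the scene. Friction and masses are not known exactly. Their poses are not given: they have to be found in the camera images.
- capped_bottle_center (a point): Centre of the capped bottle: black glass roll-on bottle with a fixed black cap on its last 32 mm, a rigid cylinder 20 mm in diameter, 86 mm long in all, about 26 g. z axis along it from foot to cap; both ends 43 mm from this point. At the start it leans about 48 degrees from upright in one of the rack's sockets, 50 mm of it standing out.
- open_bottle_a_center (a point): Centre of an open bottle: same black glass, 20 mm diameter, 67 mm long, threaded open neck, no cap; z axis from foot to neck. It stands in another socket of the rack, 31 mm standing out. Stays where it is.
- open_bottle_b_center (a point): Centre of the other open bottle, the same kind, in the remaining socket. Stays where it is.
- rack: Fixed rack: white block 44 x 226 x 46 mm, 70 mm high as it leans, on a 90 x 240 mm aluminium base. Three sockets (21.5 mm wide, 36 deep) in a row along its y, 75 mm apart, bottles in any order. Sockets lean 45 degrees (bottles sag a little more): bottles come out along (-0.707, 0, 0.707) in its frame, up and roughly towards the robot; middle mouth at (-0.033, 0, 0.055). Origin on the worktop under the row's middle, z up.
- boat: Weighing boat: empty white plastic square dish, 67 x 67 x 16 mm, loose and light, on the worktop left of the rack; origin at the centre of its underside, z up.
- label_roll: Bystander: white roll of labels lying flat, 60 mm wide, 22 mm high; origin at the centre of its underside.
- marker: Bystander: marker pen lying on the worktop, 12 x 133 x 13 mm, length along its y axis; origin at the centre of its underside.
- jar_center (a point): Bystander: centre of a small clear jar with a white lid, 50 mm diameter, 66 mm high, standing upright right of the rack.

How it is judged:
By the outcome, as a careful person would: the job done as asked, in the order asked, and still so for the second after the job is handed in, while the arm keeps its last pose, push and grip.
It also fails if it takes over 32 s, if anything falls off the work surface, if the arm or the gripper's body presses on something with over 40 N, if the wrist force passes 120 N, or if a joint passes its speed limit or range.

### The arm

A 6-joint arm with a two-finger parallel gripper is mounted at the origin on a cart in front of the work surface, level with it; the furniture and walls round the work are solid. World frame = base frame: x ahead of the robot, y to its left, z up, the work surface at z = 0. Lengths are in m, angles in degrees, forces in N, time in s.
With the tool pointing down it reaches from about 0.35 to 0.95 m from the base axis. Payload 17.4 kg.
Tool frame: the origin (TCP) lies at the very end of the fingers, on their centre line; the grasp point (between the pads) lies 19 mm behind it; z points along the fingers, y is the direction in which the jaws open and shut (so a half turn about z gives the same grasp; the last joint's range is limited). The gripper opens to 93 mm and grips with 3 to 60 N. Pads are 15 mm wide; open, the fingers measure 128 mm over their backs; the gripper's body (75 mm by 188 mm) begins 65 mm behind the grasp point.
Start: joints at [63.381, 6.646, 82.598, -0, 90.757, -2.166], TCP at [0.279, 0.614, 0.219] pointing down, gripper open.
Joint ranges: [-162.19, 162.19], [-47.58, 125.68], [4.15, 143.07], [-65.23, 245.23], [0.69, 171.88], [-170.13, 170.13]. Speed limits (degrees/s): [108.29, 108.29, 127.2, 180, 180, 180].

### API

Orientations are given as [roll, pitch, yaw] about the fixed x, y, z axes, in that order (R = Rz(yaw) Ry(pitch) Rx(roll)).
In Python, from plant import monitor, cams, ticket gives the robot as it stands. The module is installed in compiled form; this text tells all that it offers.
- The arm moves only by the tool step_arm, never from a script. Its argument "deltas" is text: rows parted by semicolons, each of 7 numbers parted by spaces: the shift along the tool's x, y, z each as a share of 0.1 m, from -1 to 1, then the turn, a rotation vector about the tool's x, y, z each as a share of 180 degrees, from -1 to 1, then the opening, from 0 (shut) to 1 (fully open). In form: dx dy dz wx wy wz hand; .... A call has 1 to 8 rows; each row is the pose to reach, as a shift and turn from the pose commanded when the call began, along the tool's axes at that moment, turning the shorter way round; what a row does not reach only later rows make up. A row lasts 1/12 s, in which the tool goes at most 41.7 mm and 7.16 degrees, less where a joint would pass 70% of its speed; a pose out of reach is approached as far as the arm can. A call with a number of a shift or a turn outside -1 to 1 is refused whole. A call with a gripper value outside its range is refused whole. The fingers move at their own pace and stop on an object; "squeeze" is the grip in N (left out, the last holds). Time passes only in rows, so rows that repeat a pose let the fingers close. It gives the time, the measured TCP pose, the force and the opening at its end, in the units of the state.
- monitor.observe(): the state, without advancing time (a new reading comes with each control period).
- cams.get_image(name): name is "scene" or "top"; returns a dict with "image" (384x512x3 uint8, red, green, blue), "vertical_fov" (degrees; the focal length in pixels is half the picture's height over the tangent of half this angle, whatever the lens; pixels are square), "cx", "cy" (the principal point, pixels), "R" (3x3) and "t" (3): a world point X has camera coordinates R X + t. Camera axes: x right, y down, z forward; pixel columns grow to the right and rows downward; lengths in m; the calibration is good to about 2 mm. A picture is of the moment at which its call begins. There is no depth.
- ticket.finish_job(): hands the job in, once; it reports no verdict.
Trained networks look in the newest picture that a camera, given by its name, has taken for a name from the list of things; names that differ only in an ending like _2 or _b are one class to them, and where a whole thing is asked for, a point or a joint stands for the part that bears it (a point fixed in the world has none). Each returns a list of dicts, best first, with "p" (0 to 1); they miss things now and then, are a little off and sometimes report something else, mostly with a low value. They report only what shows in the picture. A call takes as long as a camera call.
- cams.boxes_of(camera, thing): "centre" ([column, row] in pixels, amid what is visible of it).
- cams.outline_of(camera, thing): "region" (384x512 bool, what is visible of it) and "centre" ([column, row] in pixels, amid what is visible of it).
The state is a dict: "t": time; "joint_pos": joint angles; "joint_velocities": joint speeds; "tau": joint torques, N m; "position": TCP position; "ee_rot": TCP orientation; "ft_force": force on the tool from outside, world axes, zero at the start; "ft_torque": the same for the moment, N m; "opening": opening from 0.0 (shut) to 1.0 (fully open).
Only numpy, scipy, OpenCV 4.12 (cv2) and the standard library are available. Lean on these libraries where they do the work, as an engineer would, in place of code of your own. Each camera call takes 0.05 s, during which the arm holds its last target. There are 200 camera calls.

## Working session

There is one attempt and no reset: what is moved stays moved. The work goes in short steps, Python scripts to look and compute and a tool call to move; the robot and the scene stay as the last step left them, time stands still between calls to the robot, and variables do not carry over. Pictures are saved under pics/ and viewed, about 8 in all and at most 12, crops included, and the job is handed in when it is done.

Besides the shell and the picture viewer there is one more tool, called after ">>>" by a JSON object that holds its "name" and its "arguments". step_arm: Moves the arm, as the interface text tells. Its arguments: {"type":"object","properties":{"deltas":{"type":"string"},"squeeze":{"type":"number"}},"required":["deltas"]}

```bash
mkdir -p pics
cat > h.py <<'E'
import numpy as np, cv2
from scipy.spatial.transform import Rotation as Rn
from plant import monitor, cams, ticket
def ray(im,px):
    f=192/np.tan(np.radians(im["vertical_fov"]/2))
    R=np.array(im["R"]);t=np.array(im["t"])
    d=R.T@np.array([(px[0]-im["cx"])/f,(px[1]-im["cy"])/f,1.])
    return -R.T@t,d/np.linalg.norm(d)
def onz(im,px,z):
    o,d=ray(im,px);return o+d*(z-o[2])/d[2]
def proj(im,X):
    f=192/np.tan(np.radians(im["vertical_fov"]/2))
    c=np.array(im["R"])@np.array(X)+np.array(im["t"]);return np.array([im["cx"]+f*c[0]/c[2],im["cy"]+f*c[1]/c[2]])
E
python3 - <<'E'
from h import *
print(monitor.observe())
ims={}
for n in("scene","top"):
    im=cams.get_image(n);ims[n]=im
    print(n,im["vertical_fov"],im["cx"],im["cy"],np.round(-np.array(im["R"]).T@np.array(im["t"]),3))
    cv2.imwrite(f"pics/{n}0.png",cv2.resize(im["image"][:,:,::-1],(768,576)))
    for th,z in(("capped_bottle_center",.07),("open_bottle_a_center",.05),("rack",.04),("boat",.008),("label_roll",.02),("marker",.01),("jar_center",.033)):
        print(th,[(round(r["p"],2),np.round(r["centre"]).tolist(),np.round(onz(im,r["centre"],z),3).tolist()) for r in cams.boxes_of(n,th)[:4]])
E
```

```text
{'t': 0.0, 'joint_pos': array([ 6.33781324e+01,  6.67346691e+00,  8.26363183e+01,  8.93873899e-04,
        9.07568018e+01, -2.16847068e+00]), 'joint_velocities': array([ 0.07194886,  0.00214314,  0.06690017, -0.02569564,  0.01965107,
        0.02528425]), 'tau': array([-2.70688914e-03, -7.21274757e+01, -6.22606659e+01,  7.78354914e-02,
        2.38775136e-02, -6.81744086e-05]), 'position': array([0.27935607, 0.6142472 , 0.21790672]), 'ee_rot': array([-1.79933495e+02, -3.41268180e-03,  1.55546612e+02]), 'ft_force': array([ 0.80519654,  0.38331245, -0.02777375]), 'ft_torque': array([-0.00659114, -0.02565707,  0.06456695]), 'opening': 1.0008971183651747}
scene 52.9452671967476 255.96407150273194 197.12483186872848 [ 0.055 -1.001  0.658]
capped_bottle_center [(0.68, [229.0, 212.0], [0.43, -0.045, 0.07])]
open_bottle_a_center [(0.6, [220.0, 203.0], [0.439, 0.054, 0.05])]
rack [(0.94, [240.0, 221.0], [0.458, -0.064, 0.04]), (0.53, [220.0, 202.0], [0.448, 0.075, 0.04])]
boat [(0.61, [192.0, 176.0], [0.447, 0.39, 0.008])]
label_roll [(0.69, [239.0, 168.0], [0.642, 0.36, 0.02])]
marker [(0.68, [295.0, 304.0], [0.443, -0.423, 0.01])]
jar_center [(0.7, [312.0, 264.0], [0.544, -0.336, 0.033]), (0.52, [234.0, 167.0], [0.61, 0.343, 0.033])]
top 48.95218965265277 255.78273904704002 201.3930212064811 [ 0.437 -0.031  1.514]
capped_bottle_center [(0.53, [259.0, 232.0], [0.438, -0.025, 0.07])]
open_bottle_a_center [(0.41, [238.0, 236.0], [0.425, 0.048, 0.05])]
rack [(0.93, [258.0, 218.0], [0.486, -0.017, 0.04])]
boat [(0.81, [156.0, 229.0], [0.447, 0.344, 0.008]), (0.67, [369.0, 230.0], [0.45, -0.413, 0.008])]
label_roll [(0.68, [149.0, 172.0], [0.651, 0.374, 0.02])]
marker [(0.48, [366.0, 230.0], [0.451, -0.402, 0.01])]
jar_center [(0.68, [345.0, 204.0], [0.538, -0.323, 0.033])]
```

View pics/scene0.png

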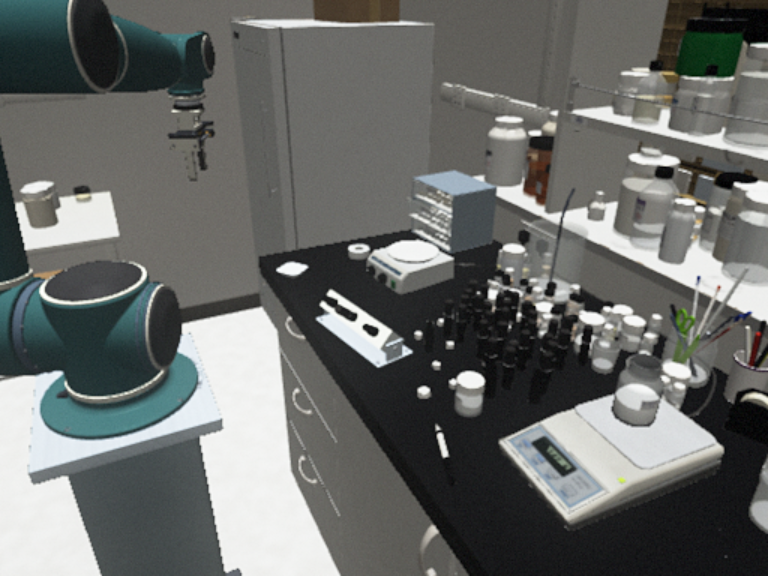

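View pics/top0.png

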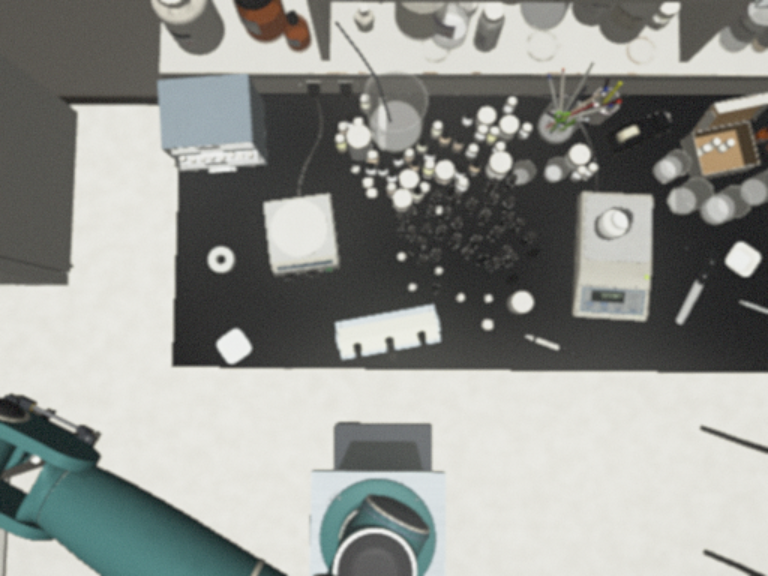

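The scene picture shows the rack around (365,325) with three black bottles, the boat at (292,269), and the arm parked at left. The top picture shows the bottles at (358,348), (389,345) and (421,340), and the boat at (234,346). I still need crops to see which bottle is capped.

Run:
```python
from h import *
a=cams.get_image("scene");b=cams.get_image("top")
c1=cv2.resize(a["image"][180:250,200:290],None,fx=8,fy=8,interpolation=cv2.INTER_CUBIC)[:, :,::-1]
c2=cv2.resize(b["image"][190:250,215:305],None,fx=8,fy=8,interpolation=cv2.INTER_CUBIC)[:, :,::-1]
cv2.imwrite("pics/c1.png",c1);cv2.imwrite("pics/c2.png",c2)
for n,im in(("scene",a),("top",b)):
  for th,z in (("boat",.012),("rack",.03),("capped_bottle_center",.07)):
    for r in cams.outline_of(n,th)[:2]:
      m=r["region"].astype(np.uint8);q=cv2.minAreaRect(np.argwhere(m)[:,::-1].astype(np.float32))
      print(n,th,round(r["p"],2),r["centre"],m.sum(),np.round(cv2.boxPoints(q),1).tolist(),np.round([onz(im,p,z)[:2] for p in cv2.boxPoints(q)],3).tolist(),np.round(onz(im,r["centre"],z),3))
```

```text
scene boat 0.65 [192.6, 179.0] 150 [[185.0, 175.0], [203.0, 175.0], [203.0, 185.0], [185.0, 185.0]] [[0.422, 0.402], [0.487, 0.37], [0.457, 0.282], [0.395, 0.312]] [0.438 0.352 0.012]
scene rack 0.58 [243.8, 223.3] 1312 [[205.10000610351562, 215.39999389648438], [220.0, 193.0], [275.79998779296875, 230.1999969482422], [260.8999938964844, 252.60000610351562]] [[0.378, 0.031], [0.479, 0.158], [0.541, -0.145], [0.449, -0.227]] [ 0.47  -0.067  0.03 ]
scene capped_bottle_center 0.44 [231.0, 209.3] 122 [[220.3000030517578, 207.8000030517578], [224.1999969482422, 201.3000030517578], [238.8000030517578, 210.10000610351562], [234.89999389648438, 216.5]] [[0.416, -0.011], [0.443, 0.023], [0.462, -0.049], [0.436, -0.08]] [ 0.442 -0.034  0.07 ]
scene capped_bottle_center 0.4 [296.6, 305.5] 222 [[288.3999938964844, 285.3999938964844], [294.5, 283.8999938964844], [304.1000061035156, 322.5], [298.0, 324.0]] [[0.424, -0.417], [0.439, -0.419], [0.396, -0.529], [0.382, -0.527]] [ 0.407 -0.481  0.07 ]
top boat 0.63 [153.8, 228.3] 317 [[142.3000030517578, 228.8000030517578], [157.39999389648438, 217.5],
[... 152 characters left out ...]
 0.72 [238.9, 234.4] 52 [[235.0, 228.0], [240.0, 228.0], [240.0, 238.0], [235.0, 238.0]] [[0.452, 0.062], [0.452, 0.044], [0.417, 0.044], [0.417, 0.061]] [0.43  0.048 0.03 ]
top rack 0.62 [258.8, 216.3] 1635 [[221.3000030517578, 214.89999389648438], [289.5, 202.0], [294.5, 228.10000610351562], [226.3000030517578, 241.0]] [[0.498, 0.11], [0.546, -0.13], [0.454, -0.147], [0.406, 0.092]] [ 0.494 -0.022  0.03 ]
top capped_bottle_center 0.63 [257.2, 233.3] 74 [[255.89999389648438, 225.5], [261.3999938964844, 224.60000610351562], [263.6000061035156, 237.6999969482422], [258.1000061035156, 238.60000610351562]] [[0.461, -0.012], [0.464, -0.031], [0.42, -0.039], [0.416, -0.02]] [ 0.434 -0.017  0.07 ]
```

View pics/c1.png

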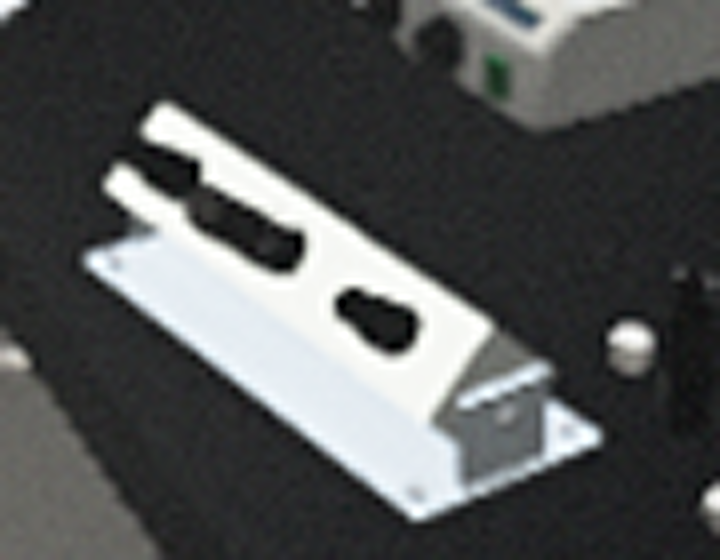

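View pics/c2.png

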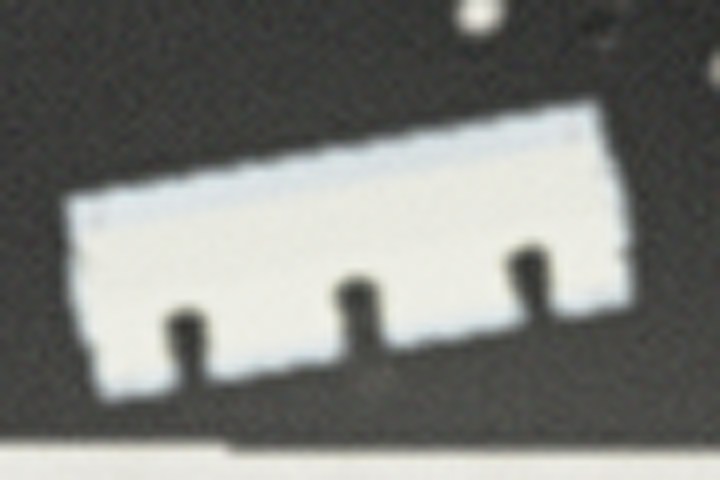

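The middle bottle stands out furthest in the scene crop, from (190,205) to (303,250), so it is the capped one. The short right-hand bottle is at (335–418, 290–353). I'll fit the rack pose to the base corners and bottle extremes, then print the moves.

```bash
cat > fit.py <<'E'
from h import *
from scipy.optimize import least_squares
a=cams.get_image("scene");b=cams.get_image("top")
S=lambda x,y:(np.array([x,y])+.5)/8-.5+[200,180]
T=lambda x,y:(np.array([x,y])+.5)/8-.5+[215,190]
base=[(a,S(85,258),-.045,.12),(a,S(415,520),-.045,-.12),(a,S(602,435),.045,-.12),(b,T(65,198),.045,.12),(b,T(600,100),.045,-.12),(b,T(635,300),-.045,-.12),(b,T(105,400),-.045,.12)]
def cyl(yo,L):
    ax=np.array([-np.sin(np.radians(48)),0,np.cos(np.radians(48))]);u=np.array([ax[2],0,-ax[0]]);th=np.linspace(0,2*np.pi,48)
    c=np.array([-.033,yo,.055])
    return np.vstack([c+ax*s+.01*(np.cos(th)[:,None]*u+np.sin(th)[:,None]*np.array([0,1,0])) for s in (0,L)])
ext=[(a,0,.05,0,'max',S(303,0)[0]),(a,0,.05,1,'max',S(0,272)[1]),(a,0,.05,0,'min',S(188,0)[0]),(a,-.075,.031,0,'max',S(418,0)[0]),(a,-.075,.031,1,'max',S(0,353)[1]),(a,-.075,.031,0,'min',S(335,0)[0]),
(b,0,.05,1,'min',T(0,280)[1]),(b,.075,.031,1,'min',T(0,312)[1]),(b,-.075,.031,1,'min',T(0,249)[1]),
(b,0,.05,0,'min',T(337,0)[0]),(b,.075,.031,0,'min',T(168,0)[0]),(b,-.075,.031,0,'max',T(551,0)[0])]
def W(p,X):
    c,s=np.cos(p[2]),np.sin(p[2]);X=np.atleast_2d(X)
    return np.c_[c*X[:,0]-s*X[:,1]+p[0],s*X[:,0]+c*X[:,1]+p[1],X[:,2]]
def res(p):
    r=[]
    for im,px,x,y in base: r+=list(proj(im,W(p,[x+p[3],y,.003])[0])-px)
    for im,yo,L,k,w,v in ext:
        q=np.array([proj(im,X) for X in W(p,cyl(yo,L))])[:,k]; r.append((q.max() if w=='max' else q.min())-v)
    return np.array(r)
s=least_squares(res,[.47,-.02,.196,0],loss='soft_l1')
p=s.x;print("rack",np.round(p[:2],4),np.degrees(p[2]),p[3]);print(np.round(res(p),1))
for d in(0,.007,.03,.05):print(d,np.round(W(p,[-.033-.743*d,0,.055+.669*d])[0],4))
E
python3 fit.py
```

```text
rack [ 0.4921 -0.0178] 11.165879994915173 -0.012423759455646066
[-0.8  0.5  0.1  0.1  0.1  0.7  0.5  0.1 -0.6 -0.  -0.2 -0.4  0.  -0.4
  0.   0.3 -0.8 -0.1  0.2 -1.3 -0.6 -0.6 -0.8 -0.2 -0.4  1.7]
0 [ 0.4597 -0.0242  0.055 ]
0.007 [ 0.4546 -0.0252  0.0597]
0.03 [ 0.4378 -0.0285  0.0751]
0.05 [ 0.4232 -0.0314  0.0884]
```

>>> {"name": "step_arm", "arguments": {"deltas": "-0.8 -1 0 0 0 0 0.6;-0.8 -1 0 0 0 0 0.6;-0.8 -1 0 0 0 0 0.6;-0.8 -1 0 0 0 0 0.6"}}

```text
t: 1.63
position: [0.312, 0.486, 0.2192]
ee_rot: [180.0, 0.1, 155.4]
ft_force: [-0.5, 0.5, -0.0]
opening: 0.764
```

>>> {"name": "step_arm", "arguments": {"deltas": "-0.8 -1 0 0 0 0 0.6;-0.8 -1 0 0 0 0 0.6;-0.8 -1 0 0 0 0 0.6;-0.8 -1 0 0 0 0 0.6"}}

```text
t: 1.97
position: [0.3433, 0.362, 0.2192]
ee_rot: [180.0, 0.1, 155.4]
ft_force: [-1.0, 0.0, 0.1]
opening: 0.602
```

>>> {"name": "step_arm", "arguments": {"deltas": "-0.8 -1 0 0 0 0 0.6;-0.8 -1 0 0 0 0 0.6;-0.8 -1 0 0 0 0 0.6;-0.8 -1 0 0 0 0 0.6"}}

```text
t: 2.3
position: [0.3749, 0.2377, 0.2192]
ee_rot: [180.0, 0.1, 155.3]
ft_force: [-1.3, 1.2, -0.3]
opening: 0.599
```

>>> {"name": "step_arm", "arguments": {"deltas": "-0.8 -1 0 0 0 0 0.6;-0.8 -1 0 0 0 0 0.6;-0.8 -1 0 0 0 0 0.6;-0.8 -1 0 0 0 0 0.6"}}

```text
t: 2.63
position: [0.4063, 0.1132, 0.219]
ee_rot: [-180.0, 0.1, 155.3]
ft_force: [0.6, 0.1, 0.7]
opening: 0.599
```

>>> {"name": "step_arm", "arguments": {"deltas": "-0.9 -1 0 0 0 -0.2 0.6;-0.9 -1 0 0 0 -0.2 0.6;-0.9 -1 0 0 0 -0.2 0.6;-0.9 -1 0 0 0 -0.2 0.6;-0.9 -1 0 0 0 -0.2 0.6;-0.9 -1 0 0 0 -0.2 0.6;-0.9 -1 0 0 0 -0.2 0.6"}}

```text
t: 3.22
position: [0.446, -0.0105, 0.2187]
ee_rot: [180.0, -0.0, -168.3]
ft_force: [0.3, 0.3, 0.3]
opening: 0.599
```

>>> {"name": "step_arm", "arguments": {"deltas": "0.12 -0.16 0.6 0 0 0.003 0.5;0.12 -0.16 0.6 0 0 0.003 0.5;0.12 -0.16 0.6 0 0 0.003 0.5"}}

```text
t: 3.47
position: [0.4354, -0.0284, 0.1546]
ee_rot: [179.9, -0.3, -169.2]
ft_force: [0.1, -0.2, -1.0]
opening: 0.506
```

Run:
```python
from h import *
o=monitor.observe();print(o["position"],o["ee_rot"],o["opening"],o["joint_pos"])
a=cams.get_image("scene");b=cams.get_image("top")
c1=cv2.resize(a["image"][165:245,190:280],None,fx=6,fy=6,interpolation=cv2.INTER_CUBIC)[:, :,::-1]
c2=cv2.resize(b["image"][185:255,215:305],None,fx=6,fy=6,interpolation=cv2.INTER_CUBIC)[:, :,::-1]
cv2.imwrite("pics/d1.png",np.vstack([c1,cv2.convertScaleAbs(c2,alpha=1.3)])[:,:][:900])
im=np.vstack([c1,c2]);cv2.imwrite("pics/d1.png",cv2.resize(im,None,fx=.66,fy=.66))
```

```text
[ 0.43540501 -0.0283632   0.15461693] [ 179.91351637   -0.28715217 -169.15742225] 0.5062271139901787 [-7.07331294e+00 -2.30239204e+01  1.15090100e+02 -6.04637662e-03
  8.82336520e+01 -1.07915472e+02]
```

View pics/d1.png

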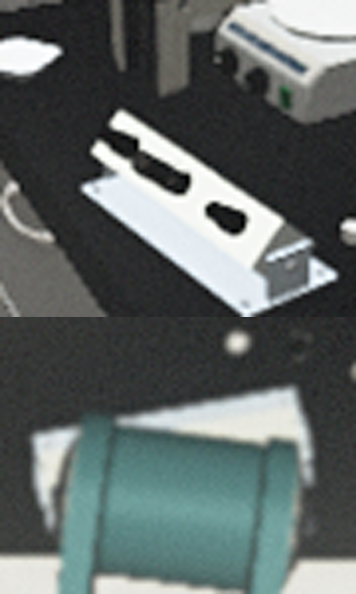

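The scene half of the crop shows the two fingers straddling the middle bottle from above. The top view is blocked by the arm. I'll descend now.

>>> {"name": "step_arm", "arguments": {"deltas": "0 0 0.5 0 0 0 0.5;0 0 0.96 0 0 0 0.5;0 0 0.96 0 0 0 0.5;0 0 0.96 0 0 0 0.5;0 0 0.96 0 0 0 0.5"}}

```text
t: 3.98
position: [0.4381, -0.0282, 0.0648]
ee_rot: [-180.0, 0.1, -169.0]
ft_force: [-0.0, -0.2, 1.0]
opening: 0.501
```

Run:
```python
from h import *
o=monitor.observe();print(o["position"],o["ee_rot"],o["opening"],o["ft_force"])
a=cams.get_image("scene")
c1=cv2.resize(a["image"][165:245,195:275],None,fx=7,fy=7,interpolation=cv2.INTER_CUBIC)[:, :,::-1]
cv2.imwrite("pics/d2.png",c1)
```

```text
[ 0.43805339 -0.02822692  0.06477924] [-1.79985735e+02  5.61253559e-02 -1.68994118e+02] 0.5006632309116238 [-0.03509877 -0.20339399  1.03806035]
```

View pics/d2.png

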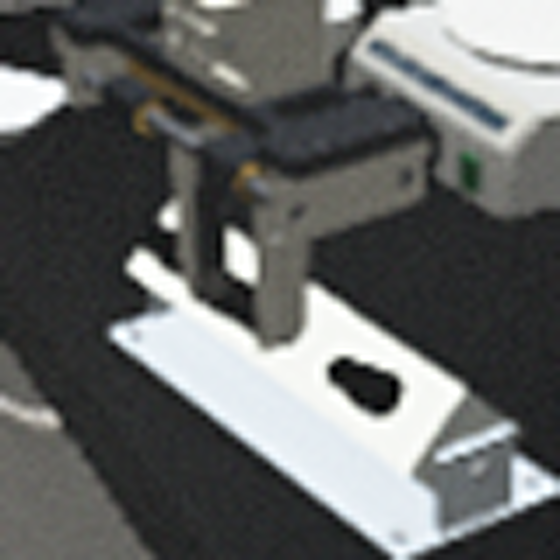

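The picture shows the fingers straddling the middle bottle, with the near tip at (280,345) and the bottle dark between them at (235,295). I'll go 8 mm lower and close lightly.

>>> {"name": "step_arm", "arguments": {"deltas": "0 0 0.08 0 0 0 0.5;0 0 0.08 0 0 0 0.4;0 0 0.08 0 0 0 0.15;0 0 0.08 0 0 0 0.15;0 0 0.08 0 0 0 0.15;0 0 0.08 0 0 0 0.15;0 0 0.08 0 0 0 0.15;0 0 0.08 0 0 0 0.15", "squeeze": 5}}

```text
t: 4.7
position: [0.4372, -0.0284, 0.0549]
ee_rot: [180.0, 0.0, -169.0]
ft_force: [-1.2, 0.7, 2.2]
opening: 0.217
```

Run:
```python
from h import *
for i in range(3):
    o=monitor.observe();print(np.round(o["position"],4),o["ee_rot"],o["opening"],o["ft_force"],o["ft_torque"])
```

```text
[ 0.4372 -0.0284  0.0549] [ 1.79993648e+02  1.51576290e-02 -1.68994588e+02] 0.2173651407290573 [-1.19526225  0.74691905  2.18460204] [0.32001817 0.15913499 0.01540499]
[ 0.4372 -0.0284  0.0549] [ 1.79993648e+02  1.51576290e-02 -1.68994588e+02] 0.2173651407290573 [-1.19526225  0.74691905  2.18460204] [0.32001817 0.15913499 0.01540499]
[ 0.4372 -0.0284  0.0549] [ 1.79993648e+02  1.51576290e-02 -1.68994588e+02] 0.2173651407290573 [-1.19526225  0.74691905  2.18460204] [0.32001817 0.15913499 0.01540499]
```

>>> {"name": "step_arm", "arguments": {"deltas": "0 0 0 0 0 0 0.1;0 0 0 0 0 0 0.1;0 0 0 0 0 0 0.1;0.02 0 -0.02 0 0 0 0.1;0.04 0 -0.04 0 0 0 0.1;0.07 0 -0.07 0 0 0 0.1", "squeeze": 20}}

```text
t: 5.2
position: [0.43, -0.0299, 0.0616]
ee_rot: [-180.0, -0.0, -169.0]
ft_force: [1.2, 0.6, -0.8]
opening: 0.211
```

>>> {"name": "step_arm", "arguments": {"deltas": "0.04 0 -0.04 0 0 0 0.1;0.08 0 -0.08 0 0 0 0.1;0.12 0 -0.12 0 0 0 0.1;0.15 0 -0.15 0 0 0 0.1"}}

```text
t: 5.53
position: [0.415, -0.0329, 0.0772]
ee_rot: [-180.0, 0.0, -169.0]
ft_force: [-0.1, 0.5, -0.0]
opening: 0.209
```

>>> {"name": "step_arm", "arguments": {"deltas": "0.05 0 -0.05 0 0 0 0.1;0.1 0 -0.1 0 0 0 0.1;0.16 0 -0.16 0 0 0 0.1;0.22 0 -0.23 0 0 0 0.1;0.27 0 -0.3 0 0 0 0.1;0.27 0 -0.6 0 0 0 0.1;0.27 0 -0.8 0 0 0 0.1;0.27 0 -0.8 0 0 0 0.1"}}

```text
t: 6.2
position: [0.39, -0.0382, 0.1614]
ee_rot: [-179.9, 0.3, -169.0]
ft_force: [-0.2, -0.3, 0.6]
opening: 0.206
```

Run:
```python
from h import *
o=monitor.observe();print(o["position"],o["ee_rot"],o["opening"],o["ft_force"],o["joint_pos"])
a=cams.get_image("scene")
c1=cv2.resize(a["image"][145:245,180:280],None,fx=6,fy=6,interpolation=cv2.INTER_CUBIC)[:, :,::-1]
cv2.imwrite("pics/d3.png",c1)
```

```text
[ 0.38996628 -0.0381581   0.16136593] [-179.88678701    0.30340403 -169.00110551] 0.20630270801843026 [-0.18290417 -0.2742879   0.55156054] [-9.31937049e+00 -3.03587850e+01  1.19357383e+02 -8.16988031e-04
  9.06775650e+01 -1.10317977e+02]
```

View pics/d3.png

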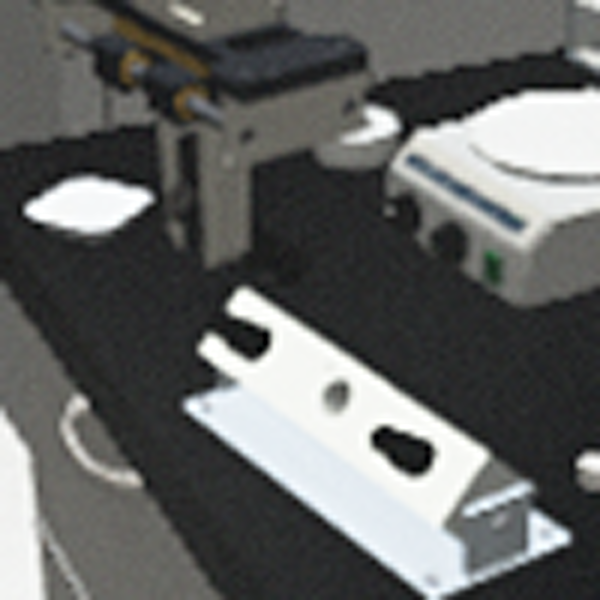

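The bottle is clear of its socket, which shows empty at (338,397). The foot is visible behind the fingers at (285,265), and both open bottles are still in the rack. Next I'll carry it towards the boat.

>>> {"name": "step_arm", "arguments": {"deltas": "-0.13 0.4 0 0 0 0 0.1;-0.26 0.8 0 0 0 0 0.1;-0.26 0.9 0 0 0 0 0.1;-0.26 0.9 0 0 0 0 0.1"}}

```text
t: 6.58
position: [0.3967, 0.0576, 0.1557]
ee_rot: [180.0, -0.1, -168.8]
ft_force: [-0.6, -0.9, 0.6]
opening: 0.209
```

>>> {"name": "step_arm", "arguments": {"deltas": "-0.13 0.4 0 0 0 0 0.1;-0.26 0.8 0 0 0 0 0.1;-0.26 0.9 0 0 0 0 0.1;-0.26 0.9 0 0 0 0 0.1"}}

```text
t: 6.92
position: [0.4052, 0.1501, 0.1558]
ee_rot: [180.0, -0.1, -168.8]
ft_force: [-0.0, -0.8, -0.4]
opening: 0.208
```

>>> {"name": "step_arm", "arguments": {"deltas": "-0.13 0.4 0 0 0 0 0.1;-0.26 0.8 0 0 0 0 0.1;-0.26 0.9 0 0 0 0 0.1;-0.26 0.9 0 0 0 0 0.1"}}

```text
t: 7.25
position: [0.4138, 0.2427, 0.1559]
ee_rot: [-180.0, -0.1, -168.9]
ft_force: [-1.0, -0.6, 0.3]
opening: 0.21
```

>>> {"name": "step_arm", "arguments": {"deltas": "-0.1 0.3 0 0 0 -0.03 0.1;-0.2 0.6 0 0 0 -0.06 0.1;-0.26 0.8 0 0 0 -0.1 0.1;-0.26 0.8 0 0 0 -0.13 0.1;-0.26 0.8 0 0 0 -0.15 0.1;-0.26 0.8 0 0 0 -0.155 0.1;-0.26 0.8 0 0 0 -0.155 0.1"}}

```text
t: 7.83
position: [0.4247, 0.324, 0.1565]
ee_rot: [-180.0, -0.0, -141.2]
ft_force: [0.2, 0.3, 0.2]
opening: 0.213
```

>>> {"name": "step_arm", "arguments": {"deltas": "0 0 0 0 -0.03 0 0.1;0 0 0 0 -0.06 0 0.1;0 0 0 0 -0.1 0 0.1;0 0 0 0 -0.13 0 0.1;0 0 0 0 -0.17 0 0.1;0 0 0 0 -0.2 0 0.1;0 0 0 0 -0.233 0 0.1;0 0 0 0 -0.233 0 0.1"}}

```text
t: 8.5
position: [0.4231, 0.3234, 0.1541]
ee_rot: [179.9, 42.1, -141.3]
ft_force: [-0.3, -0.2, -1.7]
opening: 0.208
```

Run:
```python
from h import *
o=monitor.observe();print(o["position"],o["ee_rot"],o["opening"],o["ft_force"],o["joint_pos"])
R=Rn.from_euler("xyz",o["ee_rot"],degrees=True).as_matrix();print("R",np.round(R,3).tolist(),"grasp",o["position"]-.019*R[:,2])
a=cams.get_image("scene");b=cams.get_image("top")
c1=cv2.resize(a["image"][135:210,165:265],None,fx=7,fy=7,interpolation=cv2.INTER_CUBIC)[:, :,::-1]
cv2.imwrite("pics/e1.png",c1)
cv2.imwrite("pics/e2.png",cv2.resize(b["image"][185:265,110:210],None,fx=7,fy=7,interpolation=cv2.INTER_CUBIC)[:, :,::-1])
for n,im in(("scene",a),("top",b)):
  for r in cams.outline_of(n,"capped_bottle_center")[:2]: print(n,r["p"],r["centre"],r["region"].sum())
```

```text
[0.42305682 0.32341112 0.15408019] [ 179.93792783   42.11454181 -141.30875036] 0.20838570794317934 [-0.30563924 -0.24948154 -1.73759825] [ 32.1099297  -38.34372266 131.90505707   6.36213871  44.69477867
 -99.42395494]
R [[-0.579, -0.626, 0.523], [-0.464, 0.78, 0.42], [-0.671, 0.001, -0.742]] grasp [0.41312448 0.31542994 0.16817449]
top 0.55 [143.4, 232.6] 125
```

View pics/e1.png

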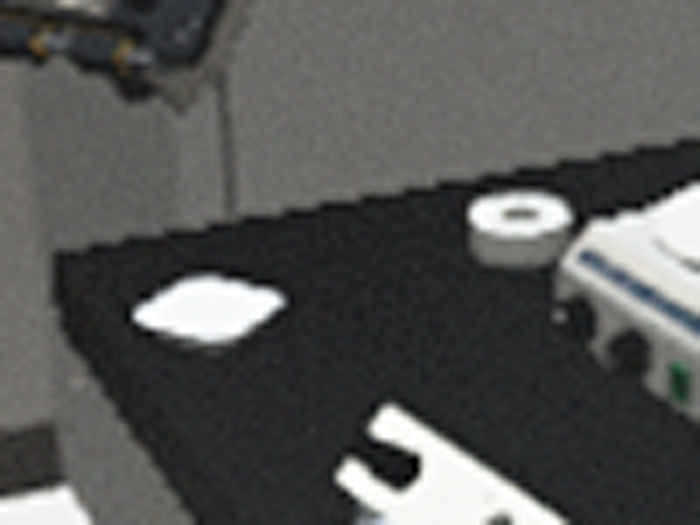

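View pics/e2.png

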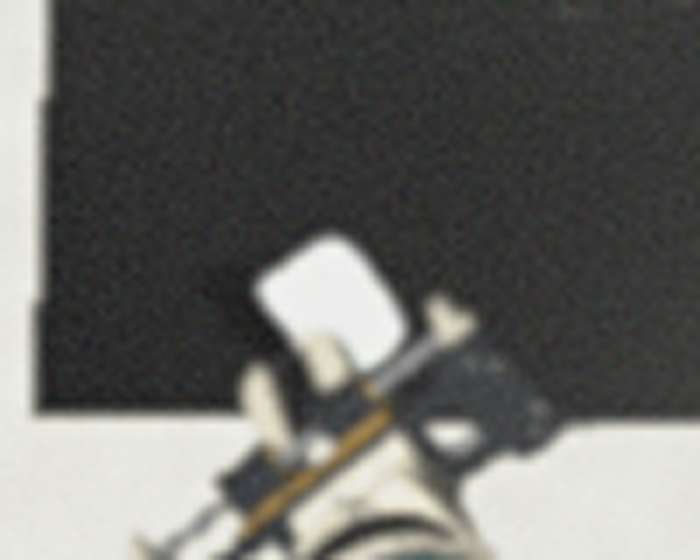

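The top crop shows the boat at about (330,300) and the fingers at (265,400) and (325,360). The bottle runs up-left from them, and perspective shifts it left. In the scene crop the hand is mostly above the frame. I'll compute the boat centre and overlay the predicted bottle.

```bash
cat > chk.py <<'E'
from h import *
import sys
a=cams.get_image("scene");b=cams.get_image("top")
for n,im,c in(("scene",a,(194,179)),("top",b,(155.5,230))):
    g=cv2.resize(cv2.imread(f"pics/{n}0.png",0),(512,384),interpolation=cv2.INTER_AREA)
    m=(g>130).astype(np.uint8);k,l,st,ce=cv2.connectedComponentsWithStats(m)
    i=l[int(c[1]),int(c[0])];print(n,"boat",st[i],ce[i],[np.round(onz(im,ce[i],z)[:2],4).tolist() for z in(.008,.016)])
o=monitor.observe();R=Rn.from_euler("xyz",o["ee_rot"],degrees=True).as_matrix();g=o["position"]-.019*R[:,2]
cap=R@np.array([.743,0,-.669]);print("t",o["t"],"grasp",np.round(g,4),"cap",np.round(cap,3),"centre",np.round(g-.024*cap,4),o["opening"],o["ft_force"])
out=[]
for im,(r0,r1,c0,c1) in((a,(105,195,140,230)),(b,(190,270,100,190))):
    A=cv2.resize(im["image"][r0:r1,c0:c1],None,fx=6,fy=6,interpolation=cv2.INTER_CUBIC)[:,:,::-1].copy()
    B=A.copy()
    for s,col in((.019,(0,0,255)),(-.024,(0,255,0)),(-.067,(255,0,0)),(0,(0,255,255))):
        q=(proj(im,g+s*cap)-[c0,r0])*6;cv2.circle(B,tuple(int(v) for v in q),4,col,1)
    out.append(cv2.resize(np.hstack([cv2.convertScaleAbs(A,alpha=1.6,beta=10)[:480,:],B[:480,:]]),None,fx=.7,fy=.6 if 0 else .7)[:300])
cv2.imwrite(sys.argv[1],np.vstack(out)[:600,:800])
E
python3 chk.py pics/f1.png
```

```text
scene boat [184 174  21  10 139] [194.17266187 178.68345324] [[0.4468, 0.3603], [0.4419, 0.3435]]
top boat [144 219  24  24 387] [155.58914729 230.37984496] [[0.4412, 0.3469], [0.4412, 0.3449]]
t 8.8 grasp [0.4151 0.3178 0.1715] cap [-0.778 -0.628  0.002] centre [0.4337 0.3329 0.1715] 0.20552680586787037 [-0.34955799  0.28983733 -0.50563114]
```

View pics/f1.png

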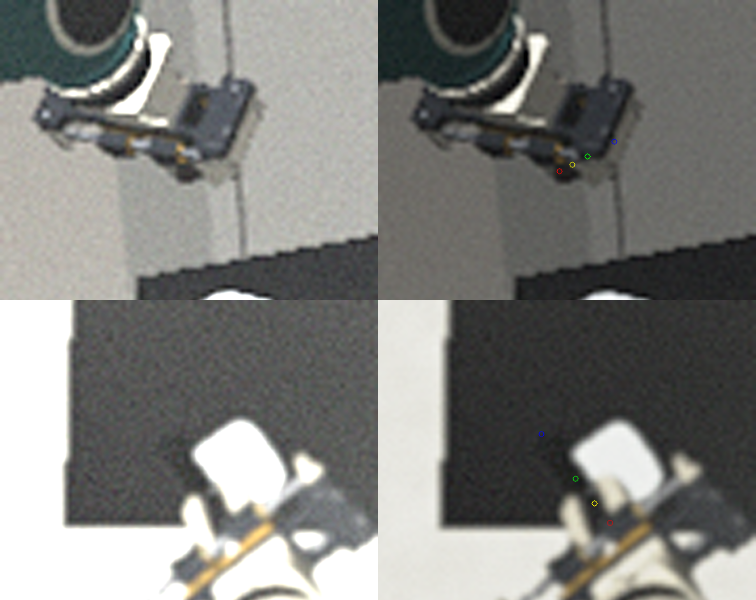

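The contrast-stretched top crop shows the dark foot end at about (175,450), close to the predicted foot at (163,434). In the scene view a finger hides the bottle. Turning it about vertical, foot towards +x, will show it side-on to the scene camera. I'll centre it in the same move.

>>> {"name": "step_arm", "arguments": {"deltas": "-0.05 0.05 0.05 0.02 0 0.022 0.1;-0.1 0.1 0.1 0.045 0 0.05 0.1;-0.12 0.13 0.12 0.072 0 0.08 0.1;-0.12 0.13 0.12 0.1 0 0.11 0.1;-0.12 0.13 0.12 0.125 0 0.139 0.1;-0.12 0.13 0.12 0.145 0 0.161 0.1;-0.12 0.13 0.12 0.145 0 0.161 0.1;-0.12 0.13 0.12 0.145 0 0.161 0.1"}}

```text
t: 9.47
position: [0.4295, 0.3477, 0.1562]
ee_rot: [-179.9, 42.0, 179.5]
ft_force: [0.2, 0.2, -0.4]
opening: 0.208
```

```bash
python3 chk.py pics/f2.png; python3 -c "
from h import *
print(monitor.observe()['ee_rot'],monitor.observe()['joint_pos'])"
```

```text
scene boat [184 174  21  10 139] [194.17266187 178.68345324] [[0.4468, 0.3603], [0.4419, 0.3435]]
top boat [144 219  24  24 387] [155.58914729 230.37984496] [[0.4412, 0.3469], [0.4412, 0.3449]]
t 9.5667 grasp [0.4166 0.3478 0.1696] cap [-1.     0.001  0.002] centre [0.4406 0.3478 0.1695] 0.21249640982973877 [ 0.24334402 -0.298204   -0.66151614]
[-179.80470203   41.89195229 -179.94194591] [ 53.36734368 -23.62894043 122.7093147  -38.63043258  59.41977242
 -22.81478944]
```

View pics/f2.png

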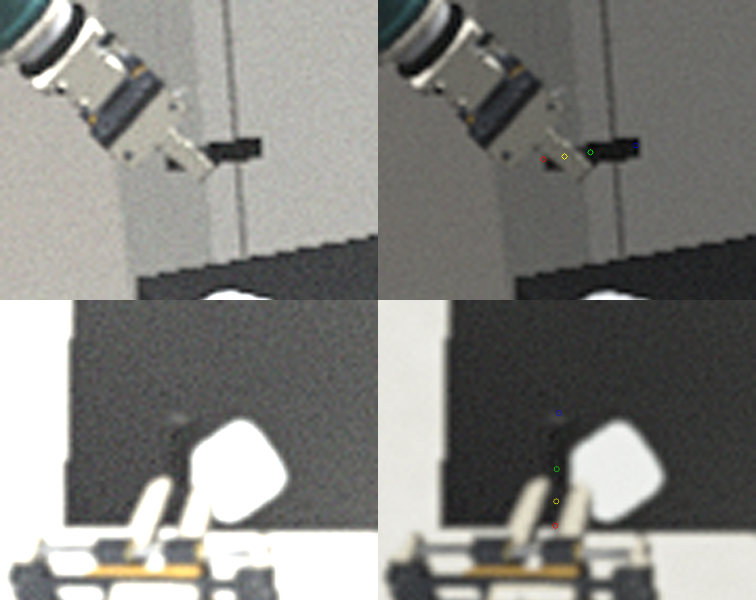

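The scene half now shows the bottle side-on, from (165,163) to (262,148), close to the predicted ends (167,160) and (258,147). The top half shows it in column 178 with the foot near row 418, against a predicted 179 and 412. I'll measure the tilt numerically and shift 2.5 mm in y.

>>> {"name": "step_arm", "arguments": {"deltas": "0 -0.025 0 0 0 0 0.1;0 -0.025 0 0 0 0 0.1;0 -0.025 0 0 0 0 0.1;0 -0.025 0 0 0 0 0.1"}}

```text
t: 9.9
position: [0.4296, 0.3433, 0.156]
ee_rot: [-180.0, 42.0, 179.9]
ft_force: [-0.1, 0.4, -0.1]
opening: 0.208
```

```bash
cat > tilt.py <<'E'
from h import *
from scipy.optimize import minimize
a=cams.get_image("scene")
o=monitor.observe();R=Rn.from_euler("xyz",o["ee_rot"],degrees=True).as_matrix();g=o["position"]-.019*R[:,2]
G=cv2.cvtColor(a["image"],cv2.COLOR_RGB2GRAY).astype(float)
hue=a["image"].max(2)-a["image"].min(2)
th=np.linspace(0,2*np.pi,40)
def mask(el,c,dz,k=8):
    e=np.radians(el);ax=R[:,0]*0+np.array([-np.cos(e),0,np.sin(e)]);u=np.array([np.sin(e),0,np.cos(e)]);w=np.array([0,1.,0])
    P=np.vstack([g+[0,0,dz]+ax*s+.01*(np.cos(th)[:,None]*u+np.sin(th)[:,None]*w) for s in(c-.043,c+.043)])
    q=np.array([(proj(a,X)-[160,115]+.5)*k for X in P]).astype(np.int32)
    m=np.zeros((40*k,60*k),np.uint8);cv2.fillConvexPoly(m,cv2.convexHull(q),255)
    return cv2.resize(m,(60,40),interpolation=cv2.INTER_AREA)/255.
crop=G[115:155,160:220]
print("bottle-ish px",(crop<45).sum())
D=np.clip((75-crop)/45,0,1)
# dark bottle evidence right of / below the finger; ignore gripper body left/up
ok=np.zeros_like(D,bool);ok[:]=True
xx,yy=np.meshgrid(np.arange(160,220),np.arange(115,155))
p0=proj(a,g);ok[(yy<p0[1]-6)|(xx<p0[0]-10)]=False
fing=(D<.3)&(np.abs(xx-p0[0])<8); ok[fing]=False
best=[]
for el in np.arange(-12,12.1,1):
    for c in np.arange(-.040,-.008,.002):
        for dz in(-.004,-.002,0,.002,.004):
            m=mask(el,c,dz);best.append((np.abs(m-D)[ok].sum(),el,c,dz))
best.sort();print(np.round(best[:8],3).tolist())
print(np.round(g,4),np.round(R@[.743,0,-.669],3),o["opening"],o["ft_force"],o["t"],np.abs(o["joint_velocities"]).max())
E
python3 tilt.py
```

```text
bottle-ish px 134
[[11.167, 3.0, -0.022, 0.002], [11.275, 2.0, -0.022, 0.002], [11.725, 3.0, -0.02, 0.002], [11.779, 2.0, -0.02, 0.002], [11.855, 1.0, -0.02, 0.0], [11.992, 1.0, -0.022, 0.0], [12.014, 0.0, -0.02, 0.0], [12.08, 4.0, -0.02, 0.002]]
[0.4168 0.3434 0.1702] [-1.     0.002  0.001] 0.21070851746234162 [ 0.61679118 -0.58209974 -0.78983094] 9.95 0.16896486949589995
```

>>> {"name": "step_arm", "arguments": {"deltas": "-0.015 0.015 0.015 0 -0.008 0 0.1;-0.015 0.015 0.015 0 -0.008 0 0.1;-0.015 0.015 0.015 0 -0.008 0 0.1;-0.015 0.015 0.015 0 -0.008 0 0.1;-0.015 0.015 0.015 0 -0.008 0 0.1;-0.015 0.015 0.015 0 -0.008 0 0.1;-0.015 0.015 0.015 0 -0.008 0 0.1;-0.015 0.015 0.015 0 -0.008 0 0.1"}}

```text
t: 10.62
position: [0.4314, 0.3453, 0.1557]
ee_rot: [-179.9, 43.4, 179.9]
ft_force: [0.3, -0.1, -1.1]
opening: 0.209
```

```bash
python3 tilt.py
python3 - <<'E'
from h import *
b=cams.get_image("top");print([(r["p"],r["centre"]) for r in cams.outline_of("top","boat")[:1]])
g=cv2.cvtColor(b["image"],cv2.COLOR_RGB2GRAY)
print("boat now", [np.flatnonzero(v>130)[[0,-1]] for v in (g[222,135:185],g[224,135:185])])
g0=cv2.resize(cv2.imread("pics/top0.png",0),(512,384),interpolation=cv2.INTER_AREA)
print("boat before", [np.flatnonzero(v>130)[[0,-1]] for v in (g0[222,135:185],g0[224,135:185])])
ticket.finish_job()
E
```

```text
bottle-ish px 145
[[10.766, -1.0, -0.022, 0.0], [10.978, 0.0, -0.022, 0.0], [11.488, -2.0, -0.022, 0.0], [11.582, -3.0, -0.022, -0.002], [11.591, 2.0, -0.022, 0.002], [11.672, -4.0, -0.022, -0.002], [11.826, -1.0, -0.02, 0.0], [12.129, -6.0, -0.022, -0.004]]
[0.4184 0.3453 0.1695] [-1.     0.002 -0.024] 0.2069727899462719 [ 1.2120111   0.02031034 -0.1625742 ] 10.6667 0.09277575938799622
[(0.66, [154.5, 227.7])]
boat now [array([16, 27]), array([13, 28])]
boat before [array([15, 27]), array([13, 28])]
the job is handed in; nothing more can be done
```

The capped bottle, which was in the rack's middle socket, is out, level on its side and held in the gripper with a 20 N grip over the weighing boat. I handed the job in at about 10.7 s.

What the last checks showed:
- **Level:** the scene-camera fit puts the bottle between −1° and 0°, good to about ±2°.
- **Position:** the bottle's centre is at about (0.440, 0.345, 0.170), so it sits roughly 170 mm above the worktop. The boat's centre is at (0.4415, 0.345) by my measurement.
- **Grip and stillness:** the gripper opening read about 19–20 mm, which matches the bottle. Wrist force was about 1 N and the arm was essentially still.
- **Boat:** its outline in the top view is unchanged to within 1 pixel.
- **Open bottles:** both were seen still in the rack just after the capped bottle came out. I did not look at them again, or re-check the label roll, marker and jar, before handing in.

One disagreement: just before the last small adjustments, the two cameras put the bottle's foot about 4 mm either side of the predicted spot, in opposite directions. The centring along the bottle is therefore only good to about 3–4 mm.

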